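# Fit the bench stop rod and leave its wing screw a quarter turn off its seat

### The job

Fit the stop rod to the bench stop: take it from its wooden rest and slide it, tapered nose first, through the bore of the cast stop so that it points at the foam seat and its nose stands out at least 3 cm on the seat's side. Then turn the wing screw clockwise until it seats on the rod, back it off a quarter turn so that the rod can still be slid up to the seat, and finish with the wing still held in the fingers. Leave the other things on the bench where they are.

Things in the scene. Friction and masses are not known exactly. Their poses are not given: they have to be found in the camera images.
- stop: Bench stop: dark cast-iron pedestal bolted to the bench, at another place and yaw each time. Origin under its centre. Foot 100 x 110 x 12 mm; head a block 44 mm wide (x), 60 mm long (y), top at 112 mm, with a boss 24 mm across and 7 mm high on it. Its -y side faces the foam seat.
- eye (a point): Middle of the stop's bore, 90 mm above the bench. Axes of the stop: y along the level bore, -y towards the foam seat on the right. Round bore 15 mm wide, open at both faces (y = +-30 mm), mouths chamfered 3 mm. The wing screw comes down on the vertical line through this point; as found it stands just clear of a rod centred in the bore.
- rest: Wooden rest of the rod: board 80 x 230 x 12 mm with two V posts 18 mm thick, 50 mm high, at y = +-80 mm. Origin under its centre; the rod lies along its y axis, axis 45 mm above the bench, nose to -y (right). Lift the rod straight up out of it.
- rod_mid (a point): Point on the axis of the stop rod, between the posts of its rest: where to grip it (it balances within 20 mm of here). Bright steel rod 12 mm in diameter, 300 mm long, about 0.25 kg. y runs along the rod: nose at y = -160 mm, tail at +140 mm, the last 30 mm of which are a black knob 24 mm in diameter.
- rod_nose (a point): Very tip of the rod's nose, on the axis, same axes as rod_mid; the nose tapers from 12 to 5 mm over its last 10 mm.
- wing (a point): Centre of the wing of the steel wing screw on top of the stop, 140 mm above the bench when seated, 0.8 mm higher per radian off (5 mm a turn). The wing is an upright blade 44 mm long along this point's x axis (level, turns with the screw), 9 mm thick along y, 20 mm high; the stop's boss is 21 mm below its centre. Pinch it across its thickness from above.
- screw (a joint): Turn of the wing screw, rad: 0 = seated on the rod (hard stop), grows as it is backed off anticlockwise seen from above; a quarter turn off is 1.57. It starts 1.8 to 3.0 off its seat. Turns stiffly (about 0.06 N m) and stays where it is left.
- sander: Bystander: right-angle air sander, black handle with a yellow collar, rubber pad 76 mm in diameter down on the bench, about 250 mm long, 75 mm high. Origin under the pad's centre; the handle runs towards -x.
- knife: Bystander: grey utility knife lying flat, 160 x 30 x 20 mm. Origin at its middle on the bench, x along it.
- hammer: Bystander: tack hammer 260 mm long lying flat, wooden handle. x along it.
- discs: Bystander: stack of brown sanding discs, 80 mm in diameter, 15 mm high. Origin under its centre.
- coupler: Bystander: brass air-hose coupler lying flat, 66 mm long, 20 mm thick. Origin under its middle, x along it.
- cone: Bystander: black thread cone standing up, 64 mm in diameter, 100 mm high. Origin under its centre.
- tin: Bystander: adhesive tin standing up, 84 mm in diameter, 115 mm high. Origin under its centre.
There are look-alikes about, which are no part of the job. Leave any turquoise or yellow look-alike of the stop alone.

How it is judged:
On the way, in this order (a step that is already met when the one before it is completed fails the run):
1. the rod is through the bore of the stop, nose out at least 25 mm on the seat's side (y of rod_nose in the frame of eye below -0.055 m and x of rod_nose in the frame of eye between -0.02 and 0.02 m and z of rod_nose in the frame of eye between -0.02 and 0.02 m and angle between the y axis of rod_mid and the y axis of eye, either way round below 0.12 rad), for 0.2 s.
2. the wing screw is turned in until it seats (within 4 degrees) (value of joint screw below 0.07 rad), for 0.2 s.
3. the screw is backed off a quarter turn (within 20 degrees), the wing held in the fingers (value of joint screw between 1.22 and 1.92 rad and contact force between the fingers and screw above 3 N), for 0.3 s.
At the end, for the whole second after the job is handed in: The wing screw stands still a quarter turn (90 degrees, within 20) off its seat with the wing pinched in the fingers (more than 3 N), and the rod, let go of, lies through the bore of the stop with its nose at least 25 mm out on the seat's side (all of step 1 and all of step 3 and velocity of joint screw between -0.1 and 0.1 rad/s and contact force between the fingers and rod below 0.5 N); the arm keeps its last pose, push and grip.
It fails at once if a bystander was shoved or knocked over (moved more than 30 mm) (distance of any of sander, knife, hammer, discs, coupler, cone, tin from where it was at the start of the episode above 0.03 m or angle between any of cone, tin's own z axis and vertical above 0.5 rad).
It also fails if it takes over 72 s, if anything falls off the work surface, if the arm or the gripper's body presses on something with over 40 N, if the wrist force passes 120 N, or if a joint passes its speed limit or range.

### The arm

A 6-joint arm with a two-finger parallel gripper is mounted at the origin on the work surface. World frame = base frame: x ahead of the robot, y to its left, z up, the work surface at z = 0. Lengths are in m, angles in rad, forces in N, time in s.
With the tool pointing down it reaches from about 0.325 to 0.775 m from the base axis. Payload 5.5 kg.
Tool frame: the origin (TCP) lies between the finger pads; the fingertips stand 8 mm ahead of it and the grasp point (between the pads) lies 11 mm behind it (tcp_to_tips is the distance from the TCP to the fingertips, in m); z points along the fingers, y is the line along which they close (so a half turn about z gives the same grasp; the last joint's range is limited). The gripper opens to 88 mm and grips with 3 to 60 N. Pads are 20 mm wide; open, the fingers measure 115 mm over their backs; the gripper's body (75 mm by 178 mm) begins 61 mm behind the grasp point.
Start: joints at [1.172, 0.091, 1.231, -0, 1.82, -0.057], TCP at [0.201, 0.565, 0.231] pointing down, gripper open.
Joint ranges: [-2.87, 2.87], [-0.86, 2.18], [0.17, 2.46], [-1.51, 4.65], [0.06, 2.69], [-2.65, 2.65]. Speed limits (rad/s): [2.57, 2.57, 3.01, 3.14, 3.14, 3.14].

### API

Orientations are given as a unit quaternion [w, x, y, z].
In Python, from bench import * gives the robot as it stands. Calls block until the motion is done:
- move_to(position, orientation): joint-space move of the TCP to a pose.
- move_l(position, speed=0.15, orientation=None): straight line of the TCP; orientation=None keeps the orientation; speed is the mean speed in m/s.
- movej(angles): joint-space move.
- gripper_open() and close(): open the fingers fully, or close them until they stop; the grip force is fixed at half the most.
- hold(seconds).
- inverse_kinematics(position, orientation): joint angles nearest the present ones, or None.
- state(): the state.
- get_image(name): name is "side" or "top" or "wrist"; returns a dict with "frame" (384x512x3 uint8, blue, green, red), "depth" (384x512 float32, m along the optical axis (not along the pixel's ray), 0 where there is no reading), "camera_matrix" (3x3 intrinsics, pixels), "view" (4x4, takes a point from world to camera coordinates). Camera axes: x right, y up, looking along -z (the intrinsics and any distortion apply to the point x, -y, -z); pixel columns grow to the right and rows downward; lengths in m; the calibration is good to about 2 mm. The wrist camera is an equidistant fisheye: a pixel r from the principal point sees the ray r / f radians off the axis. A picture is of the moment at which its call begins.
A pose or a line that the arm cannot do raises IKError and nothing moves.
- job_done(): hands the job in; it is judged then, once.
The state is a dict: "time": time; "joint_pos": joint angles; "dq": joint speeds; "joint_torque": joint torques, N m; "ee_pos": TCP position; "ee_rot": TCP orientation; "ft_force": force on the tool from outside, world axes, zero at the start; "moment": the same for the moment, N m; "finger_gap": finger opening in m; "finger_force": force on a finger pad.
Only numpy, scipy, OpenCV 4.12 (cv2) and the standard library are available. Lean on these libraries where they do the work, as an engineer would, in place of code of your own. Each camera call takes 0.05 s, during which the arm holds its last target. There are 200 camera calls.

## Working session

There is one attempt and no reset: what is moved stays moved. The work goes in short steps, each a Python script; the robot and the scene stay as the last script left them, time stands still between calls to the robot, and variables do not carry over. Pictures are saved under pics/ and viewed, at most 10 in all, crops included, and the job is handed in when it is done.

```bash
ls; mkdir -p pics
cat > h.py <<'E'
from bench import *
import numpy as np, cv2
from scipy.spatial.transform import Rotation as R
def cloud(im):
    d=im["depth"];K=np.array(im["camera_matrix"]);V=np.array(im["view"])
    v,u=np.mgrid[:d.shape[0],:d.shape[1]]
    x=(u-K[0,2])/K[0,0]*d;y=(v-K[1,2])/K[1,1]*d
    P=np.stack([x,-y,-d,np.ones_like(d)],-1)@np.linalg.inv(V).T
    P=P[...,:3];P[d==0]=np.nan
    return P
def down(yaw):  # tool z down, tool y axis (closing) at angle yaw+90deg
    q=(R.from_euler('z',yaw)*R.from_euler('x',np.pi)).as_quat()
    return [q[3],q[0],q[1],q[2]]
E
python3 - <<'E'
from h import *
for n in ("top","side"):
    im=get_image(n); cv2.imwrite(f"pics/{n}0.png",cv2.resize(im["frame"],(800,600)))
    np.savez(f"/tmp/{n}.npz",f=im["frame"],P=cloud(im)); print(n,np.array(im["view"]).round(3).tolist(),np.array(im["camera_matrix"]).tolist())
s=state();print(s["ee_pos"],s["ee_rot"],s["finger_gap"],s["time"])
E
```

```text
pics
top [[0.013, -1.0, -0.001, 0.074], [0.987, 0.013, 0.161, -0.463], [-0.161, -0.003, 0.987, -1.511], [0.0, 0.0, 0.0, 1.0]] [[411.43842937304254, 0.0, 261.52899250889203], [0.0, 411.43842937304254, 195.8784327144431], [0.0, 0.0, 1.0]]
side [[1.0, -0.019, 0.006, -0.437], [0.007, 0.629, 0.778, -0.112], [-0.019, -0.777, 0.629, -1.096], [0.0, 0.0, 0.0, 1.0]] [[357.0619202406258, 0.0, 255.55788266164652], [0.0, 357.0619202406258, 186.1689789825194], [0.0, 0.0, 1.0]]
[0.20102763 0.56505271 0.22962213] [-1.88167186e-04  1.70072741e-01  9.85431126e-01 -8.50441511e-04] 0.08761799321252293 0.1
```

View pics/top0.png

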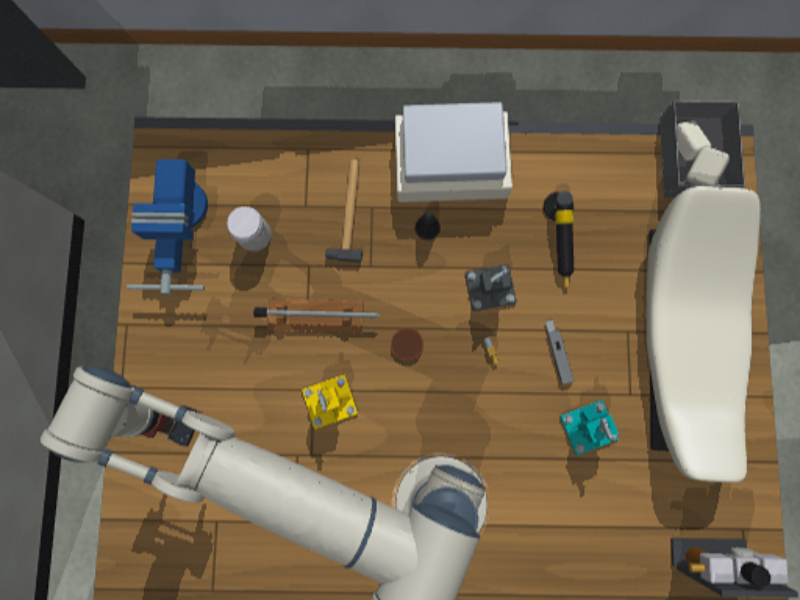

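View pics/side0.png

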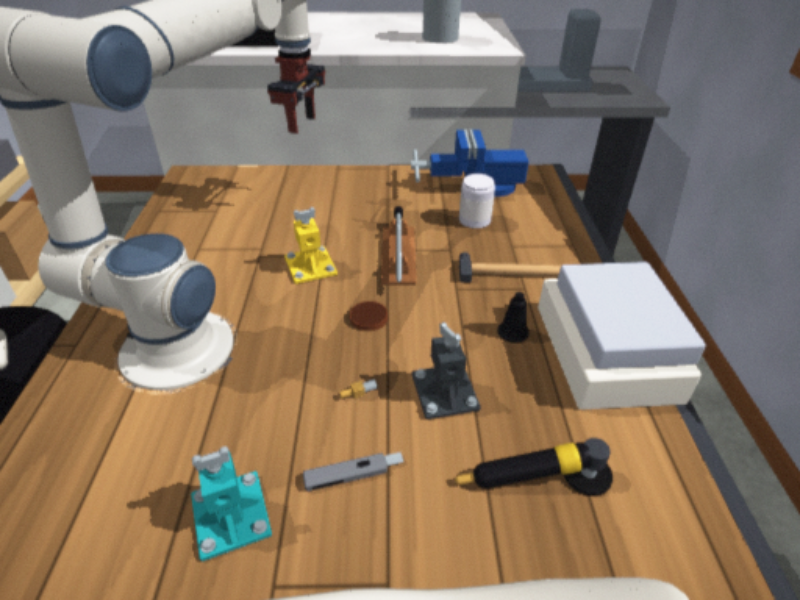

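The three look-alike stops in the top picture are dark at (491,287), yellow at (330,400) and turquoise at (588,427). The dark cast-iron one fits the description. The rod lies at (315,314), with its knob at (260,313) and nose at (378,315). I'll confirm the stop in a crop while measuring.

```bash
cat > m.py <<'E'
from h import *
T=np.load("/tmp/top.npz");S=np.load("/tmp/side.npz")
def sel(D,box,z0,z1,k=1.5625):
    P=D["P"];m=np.zeros(P.shape[:2],bool);a,b,c,d=[int(t/k) for t in box];m[b:d,a:c]=1
    return P[m&(P[...,2]>z0)&(P[...,2]<z1)]
def rect(p):
    r=cv2.minAreaRect((p[:,:2]*1000).astype(np.float32));return [np.round(x,1).tolist() if not isinstance(x,float) else round(x,1) for x in r],len(p),p[:,2].mean().round(4)
B=(455,250,530,320);C=(405,310,490,425)
for n,D,b in(("top",T,B),("side",S,C)):
    print(n,"foot",rect(sel(D,b,.006,.02)));
    p=sel(D,b,.104,.1165);print("head",rect(p))
    p=sel(D,b,.125,.17);print("wing",rect(p),p[:,2].max(),p.mean(0).round(4))
    p=sel(D,b,.03,.17);print("zhist",np.histogram(p[:,2],bins=np.arange(.03,.17,.01))[0])
for n,D,b in(("top",T,(250,300,385,330)),("side",S,(385,200,412,285))):
    p=sel(D,b,.046,.06);print(n,"rod",rect(p),p[:,1].min(),p[:,1].max(),p[:,2].max())
    q=p[(p[:,1]>np.percentile(p[:,1],5))&(p[:,1]<p[:,1].max()-.035)];print("line",np.polyfit(q[:,1],q[:,0],1), np.polyfit(q[:,1],q[:,2],1))
    p=sel(D,b,.008,.02);print("board",rect(p))
a=cv2.resize(T["f"][155:212,285:345],(420,400),interpolation=3)
b=cv2.resize(S["f"][200:272,260:315],(306,400),interpolation=3)
cv2.imwrite("pics/crop1.png",np.hstack([a,b]))
E
python3 m.py
```

```text
top foot ([[526.6, -123.0], [166.3, 185.9], 2.9], 496, np.float64(0.012))
head ([[518.1, -119.7], [44.5, 59.5], 10.1], 129, np.float64(0.1121))
wing ([[516.9, -119.8], [15.3, 45.6], 43.8], 46, np.float64(0.1494)) 0.160326551419957 [ 0.5163 -0.1196  0.1494]
zhist [ 22  10   2   3  11  13  11  37 124  12   3  10  28   1]
side foot ([[516.0, -121.2], [99.9, 111.6], 11.4], 651, np.float64(0.0122))
head ([[516.0, -120.1], [44.1, 63.9], 10.8], 218, np.float64(0.1111))
wing ([[515.3, -121.9], [13.2, 45.2], 32.6], 127, np.float64(0.1437)) 0.15571082163714578 [ 0.5157 -0.1236  0.1437]
zhist [ 73  57  36  16  59  71  51  71 192  18  32  39  44   0]
top rod ([[439.8, 301.6], [298.3, 37.9], 89.5], 301, np.float64(0.0512)) 0.15247496247704462 0.45083602801173295 0.05984818296589567
line [0.01513431 0.4360125 ] [-0.00030067  0.0508148 ]
board ([[443.1, 308.2], [71.1, 314.7], 0.8], 777, np.float64(0.0135))
side rod ([[439.9, 301.2], [296.3, 31.4], 88.4], 169, np.float64(0.0499)) 0.15291084589532833 0.44914742529876006 0.05808402167476989
line [0.01757951 0.43517591] [-0.00419907  0.05042989]
board ([[437.4, 307.1], [233.5, 63.8], 89.1], 383, np.float64(0.0117))
```

View pics/crop1.png

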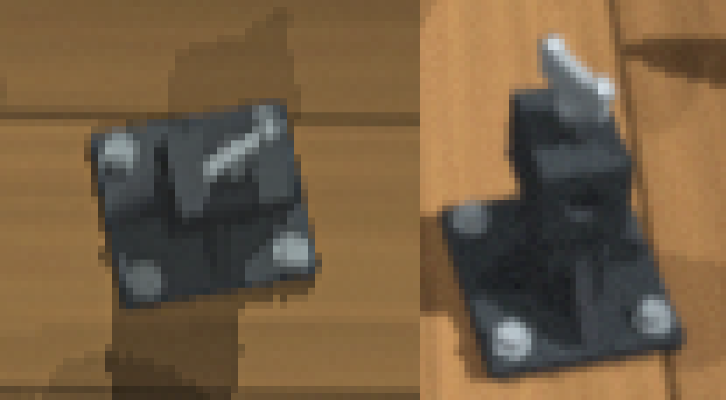

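The crop confirms the dark cast stop. Its bore is visible in the side view at crop (580,205), and the wing runs from (205,175) to (265,115) in the top view. The sizes agree: head 44x60 mm, foot 100x111 mm, rod 298 mm. Next I pick up the rod.

```bash
cat >> h.py <<'E'
EYE=np.array([.5165,-.120,.090]);YAW=.187
def tcp(g): return [float(g[0]),float(g[1]),float(g[2])-.011]  # tool down: TCP for grasp point g
def bore(y,x=0,z=0): return EYE+[x*np.cos(YAW)-y*np.sin(YAW),x*np.sin(YAW)+y*np.cos(YAW),z]
def rodq(psi): return down(psi+np.pi/2)
def st(*a):
    s=state();print(*a,"t%.1f"%s["time"],s["ee_pos"].round(4),"F",np.round(s["ft_force"],1),"M",np.round(s["moment"],2),"gap%.4f"%s["finger_gap"],"ff",np.round(s["finger_force"],1));return s
E
python3 - <<'E'
from h import *
q=rodq(-.0155);g=np.array([.4408,.312,.045])
move_to(tcp(g+[0,0,.10]),q);st()
move_l(tcp(g),.12);st()
close();st()
move_l(tcp(g+[0,0,.13]),.12);st()
move_to(tcp(bore(.235,0,.06)),rodq(YAW));hold(.3);st()
for n in("top","side"):
    im=get_image(n);np.savez(f"/tmp/{n}1.npz",f=im["frame"],P=cloud(im));cv2.imwrite(f"pics/{n}1.png",cv2.resize(im["frame"],(800,600)))
E
```

```text
t1.5 [0.4405 0.3129 0.1345] F [0.3 1.2 0.1] M [-0.09  0.08 -0.01] gap0.0876 ff 0.0
t2.4 [0.4413 0.3124 0.035 ] F [0.1 0.3 0.5] M [-0.04  0.05  0.08] gap0.0877 ff 0.0
t3.6 [0.4395 0.312  0.0339] F [-4.8  0.3  2.3] M [-0.15  0.92  0.01] gap0.0110 ff 30.0
t4.8 [0.4404 0.3117 0.1628] F [ 1.2  0.5 -3.5] M [-0.1   0.1  -0.03] gap0.0109 ff 30.0
t6.0 [0.4728 0.1119 0.1391] F [-1.  -0.4 -4. ] M [-0.02  0.07 -0.  ] gap0.0115 ff 30.0
```

View pics/side1.png

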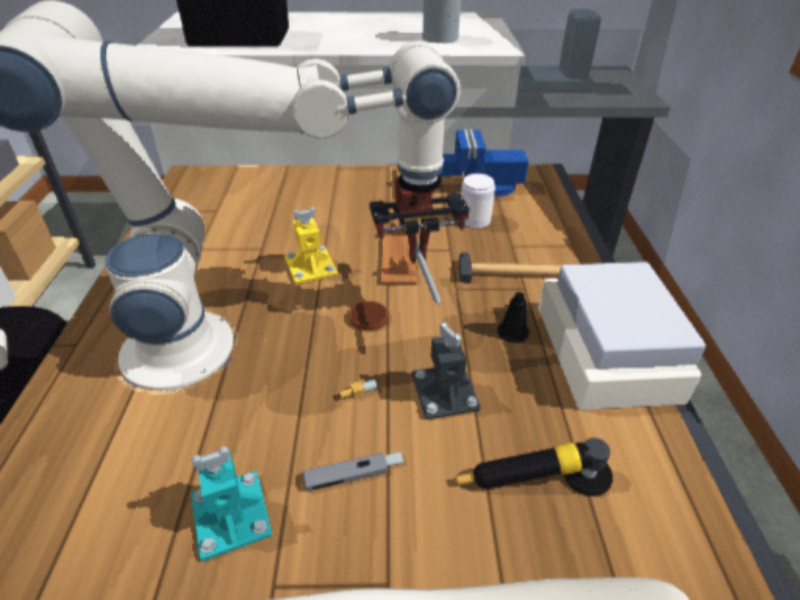

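The side view shows the rod held, with its nose at (437,299) pointing at the stop. I'll measure its line in the bore's frame.

```bash
cat >> h.py <<'E'
def inb(P): # world->eye frame
    c,s=np.cos(YAW),np.sin(YAW);D=P-EYE
    return np.stack([D[...,0]*c+D[...,1]*s,-D[...,0]*s+D[...,1]*c,D[...,2]],-1)
def rodline(zc,y0,y1,tag=""):
    for n in("top","side"):
        im=get_image(n);P=inb(cloud(im)).reshape(-1,3)
        m=(abs(P[:,0])<.025)&(P[:,1]>y0)&(P[:,1]<y1)&(abs(P[:,2]-zc)<.025);p=P[m]
        if len(p)<8: print(n,"few");continue
        q=p[p[:,1]>p[:,1].min()+.012]
        print(tag,n,len(p),"nose y",p[:,1].min().round(4),"x=",np.polyfit(q[:,1],q[:,0],1).round(4),"ztop-6mm=",(np.polyfit(q[:,1],q[:,2],1)-[0,.006]).round(4))
E
python3 - <<'E'
from h import *
print(inb(np.array(state()["ee_pos"])+[0,0,.011]))
rodline(.06,.05,.20)
E
```

```text
[8.39440057e-05 2.35617720e-01 6.00486386e-02]
 top 90 nose y 0.0766 x= [-0.0018  0.0012] ztop-6mm= [-0.0095  0.0603]
 side 127 nose y 0.0743 x= [ 0.0003 -0.0015] ztop-6mm= [0.0039 0.0571]
```

The rod is aligned to about 2 mm, well inside the chamfered mouth. Next I lower it and insert it in steps with force checks.

Run:
```python
from h import *
move_l(tcp(bore(.235)),.12);st()
f0=np.array(state()["ft_force"])
for y in(.20,.175,.15,.125,.10,.082):
    move_l(tcp(bore(y)),.05);s=st(y)
    if np.linalg.norm(s["ft_force"]-f0)>15: print("STOP");break
print("grasp in eye",inb(np.array(s["ee_pos"])+[0,0,.011]))
rodline(0,-.15,-.035);rodline(0,.04,.065)
```

```text
t6.8 [0.473  0.1109 0.0795] F [-1.1  0.3 -3.7] M [-0.06  0.05  0.03] gap0.0112 ff 30.0
0.2 t7.7 [0.4793 0.0766 0.0789] F [-0.7 -0.7 -3.7] M [-0.03  0.08  0.03] gap0.0113 ff 30.0
0.175 t8.3 [0.484  0.0518 0.079 ] F [ 0.7 -1.2 -2.9] M [-0.04  0.03 -0.04] gap0.0112 ff 30.0
0.15 t9.0 [0.4886 0.0272 0.079 ] F [ 1.3  0.3 -1.7] M [-0.08  0.05  0.05] gap0.0111 ff 30.0
0.125 t9.6 [0.4932 0.0027 0.0789] F [-0.1  0.1 -2.5] M [-0.07  0.06 -0.06] gap0.0110 ff 30.0
0.1 t10.3 [ 0.4979 -0.0219  0.079 ] F [-0.4  0.4 -2.8] M [-0.09 -0.   -0.  ] gap0.0112 ff 30.0
0.082 t10.8 [ 0.5012 -0.0397  0.079 ] F [-0.4  0.6 -2.8] M [-0.03  0.03 -0.03] gap0.0110 ff 30.0
grasp in eye [-6.08252206e-05  8.17698612e-02 -4.87951474e-05]
 top 37 nose y -0.0766 x= [0.0444 0.003 ] ztop-6mm= [-0.064 -0.004]
 side 65 nose y -0.0792 x= [ 0.0119 -0.0011] ztop-6mm= [-0.0312 -0.0043]
top few
 side 15 nose y 0.0484 x= [-0.1852  0.0071] ztop-6mm= [-0.1384  0.0065]
```

It is through, with the nose at about -78 mm. Released here, the tail-heavy rod would tilt in the bore and block the screw, so I'll regrip near the knob and slide it on until its balance point is inside the bore.

Run:
```python
from h import *
gripper_open();st()
move_l(tcp(bore(.167,0,-.004)),.12);hold(.3);st()
rodline(0,-.15,-.035)
rodline(0,.04,.15)
s=np.array(state()["ee_pos"])
im=get_image("side");cv2.imwrite("pics/side2.png",cv2.resize(im["frame"][150:300,200:350],(600,600),interpolation=3))
```

```text
t12.2 [ 0.5012 -0.0394  0.079 ] F [-0.2 -0.1  0.3] M [-0.06  0.01 -0.02] gap0.0878 ff 0.0
t13.4 [0.4855 0.0436 0.075 ] F [ 0.  -0.4 -0.5] M [-0.06  0.01  0.  ] gap0.0875 ff 0.0
 top 35 nose y -0.0763 x= [0.0181 0.0019] ztop-6mm= [-0.0968 -0.0018]
 side 61 nose y -0.0791 x= [-0.0091 -0.0018] ztop-6mm= [-0.0827 -0.003 ]
 top 41 nose y 0.0412 x= [-0.0095  0.0011] ztop-6mm= [-0.0573 -0.0007]
 side 91 nose y 0.0531 x= [-0.0084 -0.0011] ztop-6mm= [-0.0556 -0.003 ]
```

View pics/side2.png

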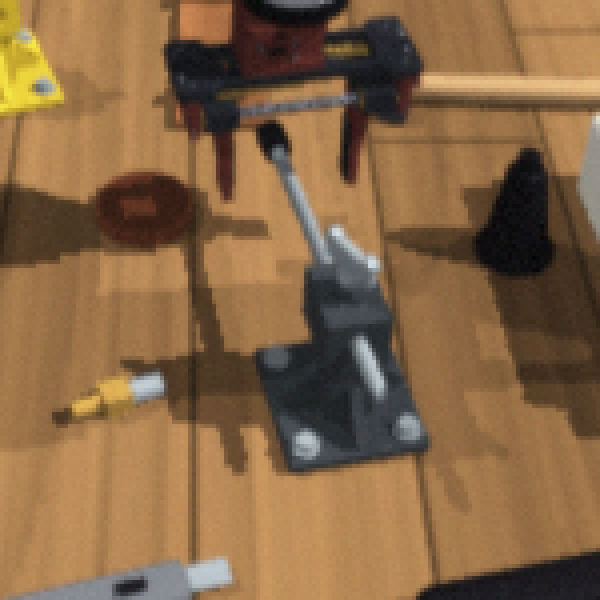

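The picture shows the rod through the bore, nose at crop (378,390) and knob between the open fingers at (275,140). It tilts 0.056 rad as predicted. Now I regrip it and slide it along its own line.

Run:
```python
from h import *
move_l(tcp(bore(.167,0,-.010)),.05)
close();st()
for y in(.145,.12,.10,.085):
    z=-.010+.056*(.167-y)
    move_l(tcp(bore(y,0,z)),.06);s=st(y)
    if np.linalg.norm(s["ft_force"])>25: print("STOP");break
rodline(0,-.2,-.035)
gripper_open();hold(.2);st()
move_l(tcp(bore(.085,0,.14)),.2)
rodline(0,-.2,-.035);rodline(0,.035,.10)
```

```text
t15.1 [0.4854 0.0441 0.069 ] F [0.  0.2 0.1] M [-0.02  0.04  0.03] gap0.0114 ff 30.0
0.145 t15.6 [0.4895 0.0227 0.0702] F [0.2 2.  0.5] M [ 0.35  0.12 -0.04] gap0.0110 ff 30.0
0.12 t16.1 [ 0.4942 -0.002   0.0718] F [-1.   2.4  1.9] M [ 0.36  0.14 -0.02] gap0.0111 ff 30.0
0.1 t16.6 [ 0.498  -0.0218  0.073 ] F [-0.4  3.2  1.7] M [0.24 0.16 0.04] gap0.0113 ff 30.0
0.085 t17.0 [ 0.5009 -0.0366  0.0739] F [-1.7  1.5  3.2] M [ 0.28  0.18 -0.  ] gap0.0112 ff 30.0
 top 111 nose y -0.1605 x= [0.0064 0.0012] ztop-6mm= [-0.0732 -0.0013]
 side 196 nose y -0.16 x= [ 0.0002 -0.0017] ztop-6mm= [-0.0593 -0.0019]
t18.6 [ 0.5007 -0.0365  0.0736] F [0.3 0.3 0.1] M [-0.06  0.03  0.  ] gap0.0878 ff 0.0
 top 99 nose y -0.1579 x= [0.0045 0.0007] ztop-6mm= [ 0.0023 -0.0013]
 side 204 nose y -0.1611 x= [ 0.0088 -0.0013] ztop-6mm= [ 0.0004 -0.0034]Traceback (most recent call last):
  File "<stdin>", line 11, in <module>
  File "h.py", line 29, in rodline
    print(tag,n,len(p),"nose y",p[:,1].min().round(4),"x=",np.polyfit(q[:,1],q[:,0],1).round(4),"ztop-6mm=",(np.polyfit(q[:,1],q[:,2],1)-[0,.006]).round(4))
                                                           ~~~~~~~~~~^^^^^^^^^^^^^^^^^
    raise TypeError("expected non-empty vector for x")
TypeError: expected non-empty vector for x
```

The rod now lies level, nose at -160 mm. Next is the wing: I go above it and look with the wrist camera.

```bash
cat >> h.py <<'E'
def wcloud(im):
    d=im["depth"];K=np.array(im["camera_matrix"]);V=np.array(im["view"])
    v,u=np.mgrid[:d.shape[0],:d.shape[1]]
    a=(u-K[0,2])/K[0,0];b=(v-K[1,2])/K[1,1];r=np.hypot(a,b)+1e-9
    k=np.tan(np.minimum(r,1.5))/r
    P=np.stack([a*k*d,-b*k*d,-d,np.ones_like(d)],-1)@np.linalg.inv(V).T
    P=P[...,:3];P[d==0]=np.nan;return P
E
python3 - <<'E'
from h import *
move_to([.5165,-.12,.245],down(np.radians(135)));hold(.2);st()
im=get_image("wrist");P=wcloud(im)
cv2.imwrite("pics/w1.png",cv2.resize(im["frame"],(800,600)))
np.savez("/tmp/w.npz",f=im["frame"],P=P,d=im["depth"],V=im["view"],K=im["camera_matrix"])
q=P.reshape(-1,3);q=q[np.linalg.norm(q[:,:2]-[.5165,-.12],axis=1)<.05]
for n,a,b in(("wing",.127,.165),("head",.106,.117),("rod?",.08,.1)):
    p=q[(q[:,2]>a)&(q[:,2]<b)]
    if len(p)>5:
        print(n,len(p),p.mean(0).round(4),cv2.minAreaRect((p[:,:2]*1000).astype(np.float32)),p[:,2].max())
print(state()["joint_pos"].round(3))
E
```

```text
t20.5 [ 0.5164 -0.1193  0.2447] F [-0.6  0.4  0.5] M [-0.01 -0.01  0.02] gap0.0873 ff 0.0
wing 637 [ 0.5158 -0.1173  0.1508] ((516.99462890625, -118.14241027832031), (15.323040008544922, 46.586971282958984), 43.81037139892578) 0.15881978135185176
head 1892 [ 0.5145 -0.1153  0.1133] ((517.2049560546875, -118.37226867675781), (44.428802490234375, 60.64019012451172), 11.253793716430664) 0.11678798645541849
rod? 485 [ 0.512  -0.1115  0.0933] ((510.8309326171875, -120.142333984375), (98.76268768310547, 42.94391632080078), 89.35786437988281) 0.09990705374996567
[-0.291 -0.094  1.39   0.     1.845 -1.077]
```

View pics/w1.png

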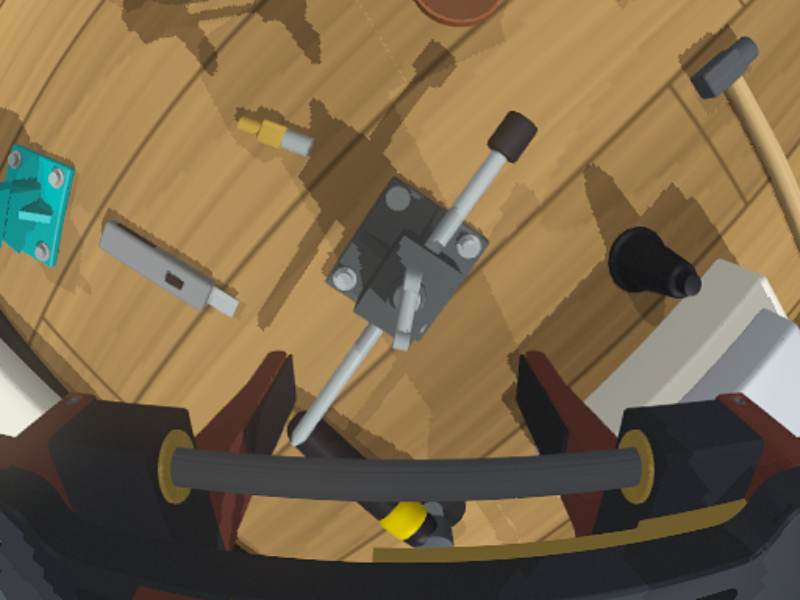

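The wing shows at (415,265) to (402,345), nearly in line with the pads. Its centre is about (0.517, -0.119). I'll pinch it at the refined angle and turn it in, watching the moment.

```bash
cat >> h.py <<'E'
def yawnow():
    q=state()["ee_rot"];x=R.from_quat([q[1],q[2],q[3],q[0]]).apply([1,0,0]);return np.arctan2(x[1],x[0])
W=np.array([.5168,-.1190])
E
python3 - <<'E'
from h import *
P=np.load("/tmp/w.npz")["P"].reshape(-1,3)
p=P[(np.linalg.norm(P[:,:2]-W,axis=1)<.03)&(P[:,2]>.142)&(P[:,2]<.156)]
w,v=np.linalg.eigh(np.cov(p[:,:2].T));a=np.degrees(np.arctan2(v[1,1],v[0,1]))%180;print(len(p),p.mean(0),a,np.sqrt(w))
if not 115<a<145: raise SystemExit
yw=np.radians(a);g=np.array([*W,.145])
move_to(tcp(g+[0,0,.05]),down(yw));move_l(tcp(g),.08);st()
close();st("closed")
y0=yw;b=state()["moment"][2]
for k in range(1,9):
    move_to(tcp(g-[0,0,.0008*np.radians(10*k)]),down(y0-np.radians(10*k)))
    s=st(k*10,"act%.1f"%np.degrees(yawnow()))
    if abs(s["moment"][2]-b)>.25: print("hit");break
E
```

```text
430 [ 0.51630606 -0.1176848   0.15283708] 125.10416902046465 [0.00270104 0.01226107]
t21.7 [ 0.5169 -0.119   0.1342] F [ 0.1 -0.3 -0.1] M [-0.11 -0.04 -0.01] gap0.0882 ff 0.0
closed t22.9 [ 0.5167 -0.1191  0.134 ] F [-0.9  0.2  0.2] M [-0.08  0.14  0.02] gap0.0144 ff 30.0
10 act115.3 t23.1 [ 0.5166 -0.1191  0.1338] F [-1.7 -0.7  0.4] M [-0.19  0.24 -0.04] gap0.0149 ff 30.0
20 act105.4 t23.4 [ 0.5166 -0.1191  0.1337] F [-2.  -2.   0.2] M [-0.33  0.33 -0.08] gap0.0149 ff 30.0
30 act95.5 t23.7 [ 0.5166 -0.1191  0.1336] F [-2.3 -1.3  0.6] M [-0.22  0.51 -0.03] gap0.0147 ff 30.0
40 act85.5 t24.0 [ 0.5165 -0.1191  0.1334] F [-2.9 -0.5  1.4] M [-0.36  0.73 -0.01] gap0.0142 ff 30.0
50 act75.5 t24.3 [ 0.5165 -0.1191  0.1332] F [-5.2 -1.2  1.5] M [-0.4   0.93  0.01] gap0.0147 ff 30.0
60 act65.5 t24.6 [ 0.5165 -0.119   0.1331] F [-4.9 -1.4  0.4] M [-0.34  1.02 -0.02] gap0.0142 ff 30.0
70 act55.5 t24.9 [ 0.5164 -0.119   0.1329] F [-4.8 -1.8  1.3] M [-0.26  0.99  0.  ] gap0.0145 ff 30.0
80 act45.5 t25.2 [ 0.5164 -0.119   0.1328] F [-5.3 -0.4  1.2] M [-0.17  1.17 -0.04] gap0.0147 ff 30.0
```

The gap reads 14.5 mm instead of about 9, so I need to check how the wing sits in the fingers.

Run:
```python
from h import *
im=get_image("wrist");P=wcloud(im)
cv2.imwrite("pics/w2.png",cv2.resize(im["frame"][120:384,120:392],(618,600),interpolation=3))
np.savez("/tmp/w2.npz",f=im["frame"],P=P)
```

```text
(no output)
```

View pics/w2.png

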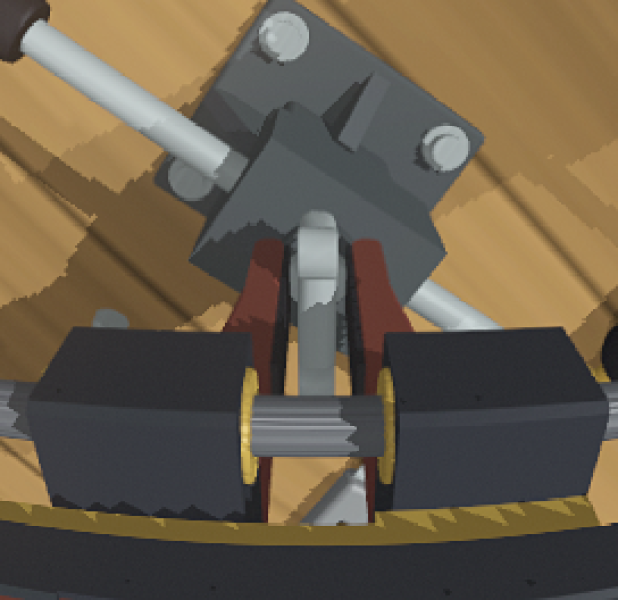

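The wing turned with the tool and is in line with the fingers, at (318,300). The tips, though, are gripping the round hub below the blade rather than the blade itself. I'll open, go up 8 mm and pinch the blade proper.

Run:
```python
from h import *
y0=yawnow();g=np.array([*W,.1515])
gripper_open();move_l(tcp(g),.05,down(y0));close();st("closed")
b=state()["moment"][2]
for k in range(1,24):
    a=5*k
    move_to(tcp(g-[0,0,.0008*np.radians(a)]),down(y0-np.radians(a)))
    s=st(a,"act%.1f"%np.degrees(yawnow()),"j6 %.2f"%state()["joint_pos"][5])
    if k==1 and not .006<s["finger_gap"]<.0115: print("gap?");break
    if abs(s["moment"][2]-b)>.25: print("hit");break
```

```text
closed t27.9 [ 0.5166 -0.1188  0.1405] F [-1.7  1.9  0.8] M [ 0.17  0.43 -0.07] gap0.0089 ff 30.0
5 act40.7 j6 0.57 t28.2 [ 0.5166 -0.1188  0.1404] F [-1.5  1.9  1.2] M [ 0.23  0.54 -0.03] gap0.0087 ff 30.0
10 act35.8 j6 0.66 t28.4 [ 0.5166 -0.1188  0.1403] F [-3.2  2.2  1.1] M [ 0.32  0.6  -0.03] gap0.0086 ff 30.0
15 act30.8 j6 0.74 t28.7 [ 0.5166 -0.1188  0.1403] F [-2.6  2.6  1.7] M [ 0.4   0.78 -0.04] gap0.0087 ff 30.0
20 act25.8 j6 0.83 t28.9 [ 0.5166 -0.1188  0.1401] F [-3.5  2.5  0.9] M [ 0.52  0.75 -0.  ] gap0.0093 ff 30.0
25 act20.9 j6 0.92 t29.2 [ 0.5166 -0.1189  0.1401] F [-4.   2.7  1.7] M [ 0.59  0.78 -0.04] gap0.0088 ff 30.0
30 act15.9 j6 1.00 t29.4 [ 0.5166 -0.1189  0.14  ] F [-3.   3.3  1.9] M [ 0.59  0.94 -0.08] gap0.0088 ff 30.0
35 act10.9 j6 1.09 t29.7 [ 0.5167 -0.1189  0.14  ] F [-4.5  3.4  1.6] M [0.58 0.95 0.08] gap0.0084 ff 30.0
40 act6.0 j6 1.18 t29.9 [ 0.5167 -0.119   0.1399] F [-4.4  1.2  0.8] M [0.42 0.97 0.64] gap0.0093 ff 31.4
hit
```

The blade is gripped (gap 8.8 mm) and the moment jumps at yaw about 8°. That is about 2.0 rad in total, within the 1.8 to 3.0 given. I'll press slightly more to confirm the seat, hold, then back off 90°.

Run:
```python
from h import *
y1=yawnow();z=float(state()["ee_pos"][2])+.011;g=np.array([*W,z])
move_to(tcp(g),down(y1-np.radians(3)));hold(.5);st("seat","act%.1f"%np.degrees(yawnow()))
im=get_image("wrist");P=wcloud(im).reshape(-1,3);cv2.imwrite("pics/w3.png",cv2.resize(im["frame"][120:384,120:392],(618,600),interpolation=3))
```

```text
seat act3.0 t30.7 [ 0.5169 -0.1189  0.14  ] F [-1.4  3.1  1.7] M [0.62 0.57 0.74] gap0.0100 ff 31.9
```

View pics/w3.png

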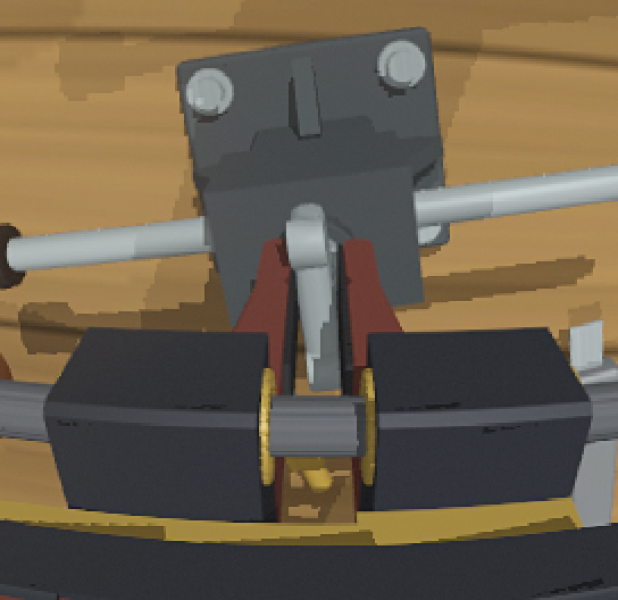

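The wing at (315,300) now stands a few degrees off the pads while the moment holds at 0.74 N m. It is seated at yaw about 10.7°, in line with the stop's x axis. Back off to 100.7°.

Run:
```python
from h import *
z=.151
for a in np.linspace(10.7,100.7,7):
    move_to(tcp([*W,z+.0008*np.radians(a-10.7)]),down(np.radians(a)));
    st(round(a,1),"act%.1f"%np.degrees(yawnow()))
hold(.5);st("end")
rodline(0,-.2,-.035)
im=get_image("wrist");cv2.imwrite("pics/w4.png",cv2.resize(im["frame"][120:384,120:392],(618,600),interpolation=3))
```

```text
10.7 act10.5 t31.0 [ 0.517  -0.1189  0.14  ] F [-1.5  4.3  0.1] M [0.85 0.35 0.14] gap0.0091 ff 29.9
25.7 act25.5 t31.3 [ 0.5169 -0.1187  0.1402] F [-0.9  5.4  0.8] M [1.   0.3  0.08] gap0.0091 ff 29.9
40.7 act40.5 t31.7 [ 0.5169 -0.1186  0.1404] F [-0.9  4.8  1.1] M [1.06 0.35 0.04] gap0.0091 ff 29.9
55.7 act55.5 t32.0 [ 0.5168 -0.1185  0.1406] F [-1.3  6.2  0.7] M [1.08 0.39 0.02] gap0.0087 ff 29.9
70.7 act70.5 t32.4 [ 0.5167 -0.1185  0.1408] F [-2.1  5.9  1. ] M [1.09 0.52 0.09] gap0.0087 ff 29.9
85.7 act85.5 t32.8 [ 0.5165 -0.1185  0.141 ] F [-2.6  6.6  1.2] M [1.13 0.56 0.04] gap0.0089 ff 29.9
100.7 act100.5 t33.1 [ 0.5164 -0.1185  0.1412] F [-3.5  5.6  1.4] M [1.18 0.66 0.09] gap0.0090 ff 29.9
end t33.6 [ 0.5164 -0.1185  0.1412] F [-3.3  5.8  1.1] M [1.11 0.64 0.06] gap0.0091 ff 29.9
 top 39 nose y -0.1579 x= [0.0312 0.0026] ztop-6mm= [-0.0281 -0.0047]
 side 203 nose y -0.1612 x= [ 0.0061 -0.0015] ztop-6mm= [-0.0016 -0.0036]
```

View pics/w4.png

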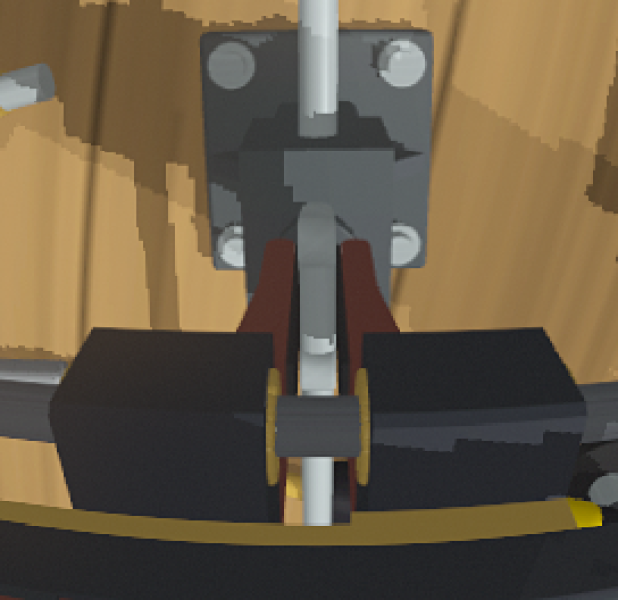

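The blade at (317,290) is pinched in line with the bore, exactly 90° from where it seated, and the rod is still through the bore. I'm handing it in.

```bash
python3 -c "
from h import *
print(job_done());st()"
```

```text
the job is handed in; nothing more can be done
None
the job is handed in; nothing more can be done
```

The job is handed in, with no verdict shown: the rod is through the bore with its nose about 13 cm out on the seat's side, and the wing screw was seated, backed off 90° and is still pinched in the fingers.

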